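# Free the vacuum seed head from its dock

### The arm

A 6-joint arm with a two-finger parallel gripper is mounted at the origin on the work surface. World frame = base frame: x ahead of the robot, y to its left, z up, the work surface at z = 0. Lengths are in m, angles in degrees, forces in N, time in s.
With the tool pointing down it reaches from about 0.4 to 0.825 m from the base axis. Payload 7 kg.
Tool frame: the origin (TCP) lies between the finger pads; the fingertips stand 19 mm ahead of it and the grasp point (between the pads) is the TCP; y points along the fingers, x is the direction in which the jaws open and shut, and the axes are right-handed (so a half turn about y gives the same grasp; the last joint's range is limited). The gripper opens to 88 mm and grips with 3 to 60 N. Pads are 19 mm wide; open, the fingers measure 130 mm over their backs; the gripper's body (78 mm by 193 mm) begins 47 mm behind the grasp point.
Start: joints at [-50.071, 20.546, 0.682, 0, -70.136, -16.507], TCP at [0.268, -0.619, 0.246] pointing down, gripper open.
Joint ranges: [-176.03, 176.03], [-82.01, 121.73], [-58.28, 71.71], [-173.87, 95.51], [-174.79, -0.11], [-173.66, 173.66]. Speed limits (degrees/s): [136.94, 136.94, 172.46, 180, 180, 180].

### API

Orientations are given as [roll, pitch, yaw] about the fixed x, y, z axes, in that order (R = Rz(yaw) Ry(pitch) Rx(roll)).
In Python, from plant import r gives the robot as it stands. The module is installed in compiled form; this text tells all that it offers.
- The arm moves only by the tool jog_arm, never from a script. Its argument "steps" is a list of rows, each a list of 5 numbers: the closure, from 0 (fully open) to 1 (shut), then the shift along the tool's x, y, z in m, then the turn about the tool's y in degrees. In form: [[jaw, x, y, z, turn], ...]. A call has 1 to 12 rows; each row shifts and turns the commanded pose from where the row before left it, along the tool's axes as they then stand; what a row does not reach is not made up. A row lasts 1/12 s, in which the tool goes at most 41.7 mm and 7.16 degrees, less where a joint would pass 70% of its speed; a pose out of reach is approached as far as the arm can. A call with a gripper value outside its range is refused whole. The fingers move at their own pace and stop on an object; "squeeze" is the grip in N (left out, the last holds). Time passes only in rows, so rows that do not move let the fingers close. It gives the time, the measured TCP pose, the force and the opening at its end, in the units of the state.
- r.get_state(): the state, without advancing time (a new reading comes with each control period).
- r.capture(name): name is "scene" or "top" or "wrist"; returns a dict with "image" (400x640x3 uint8, red, green, blue), "vfov" (degrees; the focal length in pixels is half the picture's height over the tangent of half this angle, whatever the lens; pixels are square), "cx", "cy" (the principal point, pixels), "D" ([k1, k2, p1, p2, k3] as OpenCV has them; the pictures are not rectified), "R" (3x3) and "t" (3): a world point X has camera coordinates R X + t; the wrist camera has in their place "tool_from_camera" (4x4, takes a point from camera to tool coordinates, whose origin is the TCP and whose axes are the tool frame's). Camera axes: x right, y down, z forward; pixel columns grow to the right and rows downward; lengths in m; the calibration is good to about 2 mm. A picture is of the moment at which its call begins: read the wrist's pose just before it. There is no depth.
- r.close_job(): hands the job in, once; it reports no verdict.
The state is a dict: "time_s": time; "joints": joint angles; "qd": joint speeds; "joint_torque": joint torques, N m; "tcp_pos": TCP position; "eef_rot": TCP orientation; "contact_force": force on the tool from outside, world axes, zero at the start; "moment": the same for the moment, N m; "gripper_width": finger opening in m.
Only numpy, scipy, OpenCV 4.12 (cv2) and the standard library are available. Lean on these libraries where they do the work, as an engineer would, in place of code of your own. Each camera call takes 0.05 s, during which the arm holds its last target.

### The job

Vent the seed-planting head first: twist the vent knob clockwise to its stop, then let go so that it springs back by itself. Then grip the head that is stuck in its dock, rock it to one side and to the other until both rubber clamp pads are pushed well back, and draw it up out of the dock. Finish while holding it in the gripper, still, upright and just clear above the dock (a few centimetres), leaving the jar, the seed dish and the slide rack where they are.

Things in the scene. Friction and masses are not known exactly. Their poses are not given: they have to be found in the camera images.
- head_grip (a point): Where to grip the seed-planting head: on its centre line, 100 mm above its lowest point, 25 mm below its top. The head is a loose upright aluminium bar 125 mm tall, about 0.3 kg, in section 36 mm (its x) by 28 mm (its y). z is up along the bar. At the start it stands in the dock, axes parallel to dock_well's, its upper 61 mm above the rubber pads.
- head_foot (a point): Lowest point of the head, on its centre line, axes as head_grip. The foot is round (14 mm radius cylinder along x), so the head can rock in y. Two lips (40 mm over both in y, their tops 49 mm above this point) are caught 5 mm below the pads: a straight pull stops after 5 mm, and pulling harder does not free it.
- dock_well (a point): Centre of the head's round foot when home in the dock, the pivot about which it rocks, 24 mm above the bench. Fixed, turned up to 0.5 rad. z is up, y the direction in which the head rocks (tilt about this x axis). The tops of the two black rubber pads, the dock's highest parts, are 50 mm above this point; the pads slide along y.
- pad_plus (a joint): How far the rubber pad on the dock's +y side is pushed outward, m: 0 at the start (0.5 mm from the head's flank), 0.008 at its stop. It slides stiffly (7 N) and stays where pushed. Tilting the head 0.13 rad towards +y pushes it to about 0.005, 0.19 rad to its stop. Well back means over 0.005; the lips pass freely when both pads are over 0.006.
- pad_minus (a joint): The same for the pad on the -y side, positive outward; the head tilted towards -y pushes it.
- knob_grip (a point): Grip point on the vent knob, on its vertical axis, 72 mm above the bench. The knob is a black upright bar grip 46 mm long (this point's x, turning with the knob), 14 mm thick (y), its top 14 mm above this point; an aluminium disc of 52 mm diameter lies 24 mm below this point. z is up.
- vent_knob (a joint): Angle of the vent knob, rad: 0 at rest, grows clockwise seen from above, stop at 1.1. A spring (0.04 N m at rest to 0.13 N m at the stop) turns it back to 0 when let go.
- head: The seed-planting head as a body; origin at head_foot.
- dock: White stand with the rubber pads, fixed, base 100 mm (x) by 130 mm (y), to the left or the right of the valve; origin on the bench, 24 mm below dock_well.
- valve: Grey valve box 85 x 85 x 40 mm with the knob on top, fixed; origin on the bench below the knob's axis.
- jar: Bystander: amber glass jar with steel cap, 64 mm diameter, 85 mm tall; origin under its centre.
- dish: Bystander: clear round seed dish, 90 mm diameter, 16 mm high; origin under its centre.
- slide_rack: Bystander: low white slide rack 85 x 35 mm, 18 mm high, between dock and valve; origin under its centre.

How it is judged:
By the outcome, as a careful person would: the job done as asked, in the order asked, and still so for the second after the job is handed in, while the arm keeps its last pose, push and grip.
It also fails if it takes over 58 s, if anything falls off the work surface, if the arm or the gripper's body presses on something with over 40 N, if the wrist force passes 120 N, or if a joint passes its speed limit or range.

## Working session

There is one attempt and no reset: what is moved stays moved. The work goes in short steps, Python scripts to look and compute and a tool call to move; the robot and the scene stay as the last step left them, time stands still between calls to the robot, and variables do not carry over. Pictures are saved under pics/ and viewed, and the job is handed in when it is done.

Besides the shell and the picture viewer there is one more tool, called as a command line: name --pt "numbers of a row" for each row, then --argument value for the rest. jog_arm: Moves the arm, as the interface text tells. Its arguments: {"type":"object","properties":{"steps":{"type":"array","items":{"type":"array","items":{"type":"number"}}},"squeeze":{"type":"number"}},"required":["steps"]}

```bash
mkdir -p pics
python3 - <<'E'
from plant import r
import cv2,pickle
s=r.get_state();print(s)
for n in ["scene","top","wrist"]:
    c=r.capture(n); cv2.imwrite(f"pics/{n}0.png",c["image"][:,:,::-1]); pickle.dump((s,c),open(f"{n}0.pkl","wb"))
    print(n,{k:v for k,v in c.items() if k!="image"})
E
```

```text
{'time_s': 0.0, 'joints': array([-5.00693614e+01,  2.05933660e+01,  6.32791392e-01, -2.07455110e-02,
       -7.01357040e+01, -1.65067393e+01]), 'qd': array([-0.10137154, -0.00106637,  0.02766561, -0.01305695, -0.02078322,
        0.00252869]), 'joint_torque': array([ 1.91359875e-03, -5.82714272e+01,  2.93061680e+01,  6.99740097e+00,
        6.91430309e-03, -1.99353390e-04]), 'tcp_pos': array([ 0.26812484, -0.61895413,  0.24459144]), 'eef_rot': array([-8.99913398e+01, -9.78520910e-02,  1.13416826e+02]), 'contact_force': array([-0.11709977, -0.07688073, -0.1943109 ]), 'moment': array([-0.00641485,  0.00225146, -0.03275401]), 'gripper_width': 0.08767839554222573}
scene {'vfov': 50.674085209710015, 'cx': 314.6381120670684, 'cy': 204.5717132477819, 'D': array([-0.02086776,  0.        ,  0.        ,  0.        ,  0.        ]), 'R': array([[-0.40321297,  0.91490093,  0.0193802 ],
       [ 0.51253821,  0.24332797, -0.8234659 ],
       [-0.75810546, -0.32209904, -0.56703467]]), 't': array([ 0.24285788, -0.22809624,  1.27285711])}
top {'vfov': 56.73712586640175, 'cx': 323.8862884614025, 'cy': 204.63603940447314, 'D': array([0.00605021, 0.        , 0.        , 0.        , 0.        ]), 'R': array([[-0.00874152, -0.99969126, -0.02325863],
       [-0.99076147,  0.01180667, -0.1351011 ],
       [ 0.135334  ,  0.02186277, -0.9905588 ]]), 't': array([0.01846481, 0.60869719, 0.74589589])}
wrist {'vfov': 69.56495807337423, 'cx': 318.16985168247453, 'cy': 195.31372450696207, 'D': array([-0.02737038,  0.        ,  0.        ,  0.        ,  0.        ]), 'tool_from_camera': array([[ 9.99999138e-01, -1.06104056e-03,  7.74028404e-04,
        -1.44548762e-03],
       [-1.04340963e-03, -2.83899522e-01,  9.58853468e-01,
        -1.39252446e-01],
       [-7.97636127e-04, -9.58853449e-01, -2.83900384e-01,
         7.78485113e-02],
       [ 0.00000000e+00,  0.00000000e+00,  0.00000000e+00,
         1.00000000e+00]])}
```

View pics/scene0.png

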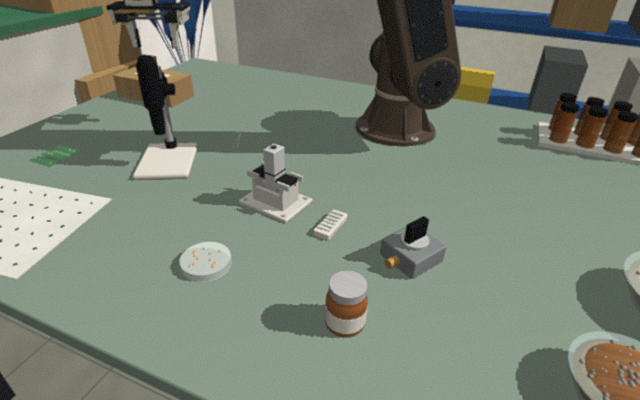

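View pics/top0.png

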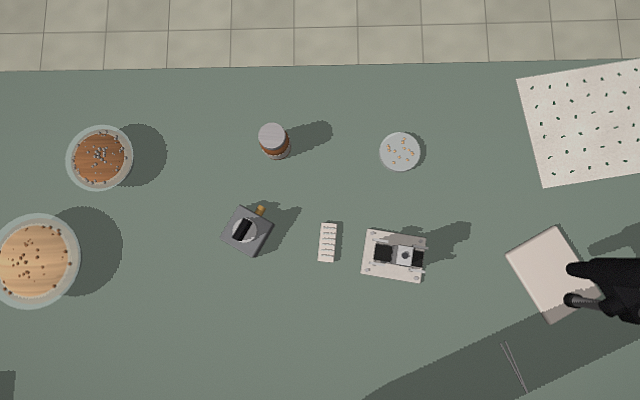

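View pics/wrist0.png

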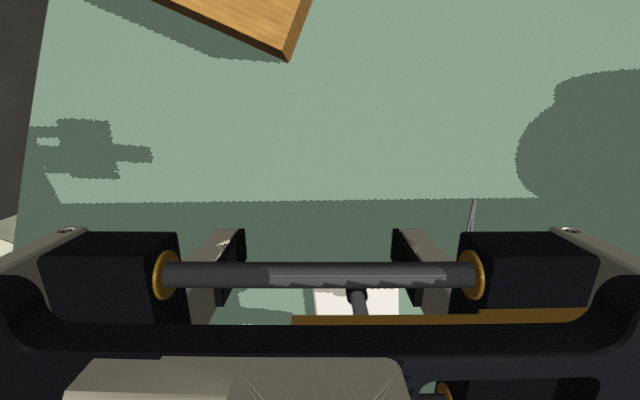

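The dock is at about (394,255) in the top view, the valve knob at (243,230), the rack at (328,242), the jar at (273,140) and the dish at (400,151). I'll zoom in next.

Run:
```python
import cv2,numpy as np
t=cv2.imread("pics/top0.png"); s=cv2.imread("pics/scene0.png")
cv2.imwrite("pics/ta.png",cv2.resize(t[220:290,350:440],None,fx=8,fy=8,interpolation=cv2.INTER_CUBIC))
cv2.imwrite("pics/tb.png",cv2.resize(t[195:265,210:300],None,fx=8,fy=8,interpolation=cv2.INTER_CUBIC))
cv2.imwrite("pics/sa.png",cv2.resize(s[135:225,230:330],None,fx=6,fy=6,interpolation=cv2.INTER_CUBIC))
cv2.imwrite("pics/sb.png",cv2.resize(s[205:285,370:460],None,fx=6,fy=6,interpolation=cv2.INTER_CUBIC))
```

```text
(no output)
```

View pics/ta.png

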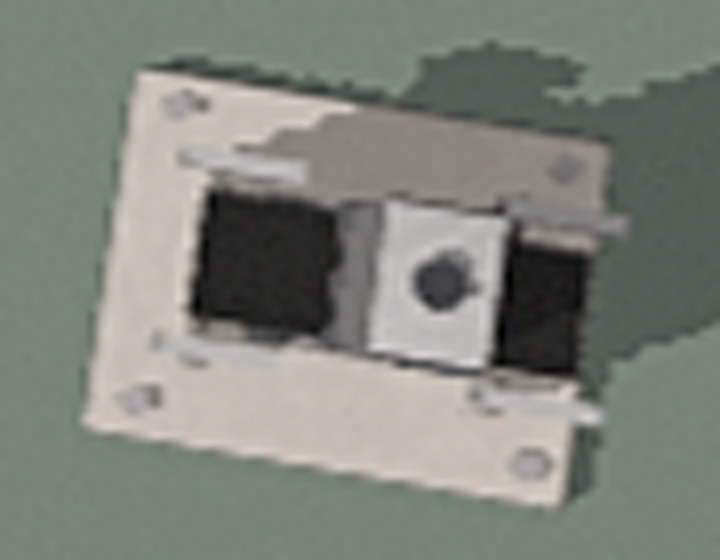

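View pics/tb.png

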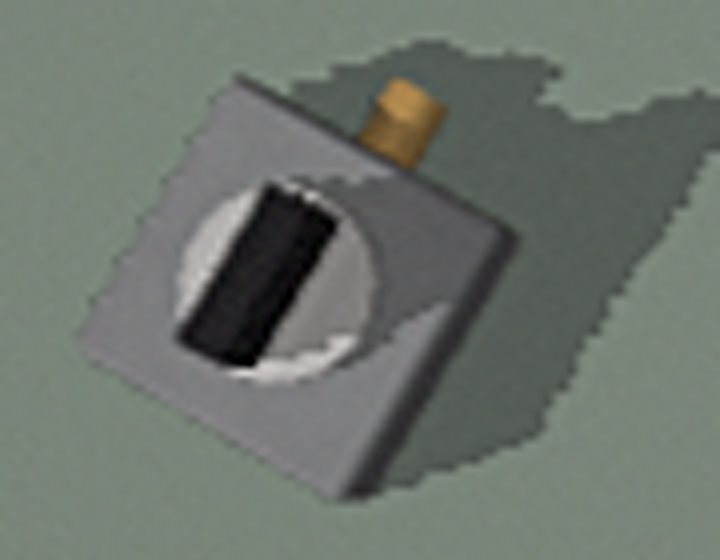

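View pics/sa.png

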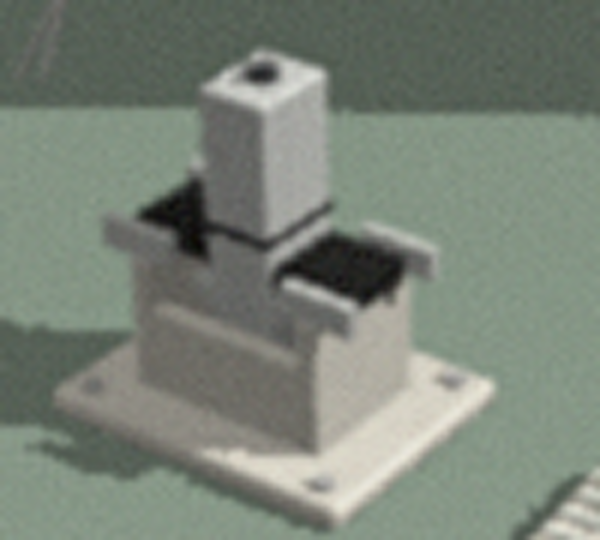

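View pics/sb.png

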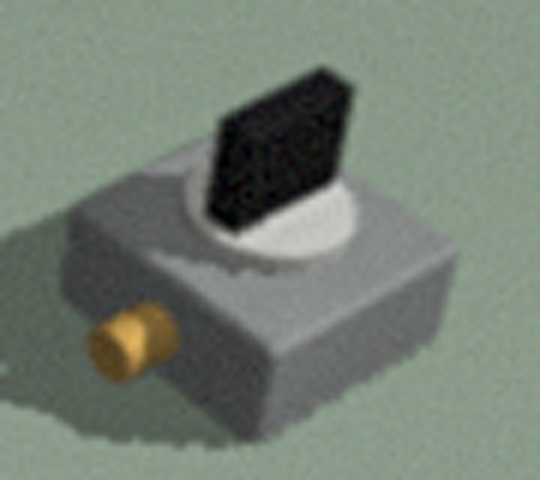

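```bash
cat > h.py <<'E'
import cv2,numpy as np,pickle
from scipy.optimize import least_squares
def cam(n,tag="0"):
    s,c=pickle.load(open(f"{n}{tag}.pkl","rb")); return s,c
def K(c):
    f=200/np.tan(np.radians(c["vfov"])/2); return np.array([[f,0,c["cx"]],[0,f,c["cy"]],[0,0,1]])
def proj(c,X):
    return cv2.projectPoints(np.atleast_2d(np.array(X,float)),cv2.Rodrigues(c["R"])[0],c["t"],K(c),c["D"])[0][:,0]
def onplane(c,px,z):
    u=cv2.undistortPoints(np.array(px,float).reshape(-1,1,2),K(c),c["D"])[:,0]
    d=np.c_[u,np.ones(len(u))]@c["R"]; o=-c["R"].T@c["t"]
    return o+d*((z-o[2])/d[:,2])[:,None]
def un(p,f,ox,oy): return (np.array(p,float)+.5)/f-.5+[ox,oy]
E
python3 - <<'E'
from h import *
_,T=cam("top");_,S=cam("scene")
def rep(n,P):
    P=np.array(P);print(n,P.mean(0).round(4)); 
    e=np.roll(P,-1,0)-P; print("  len",np.linalg.norm(e,axis=1).round(4),"ang",np.degrees(np.arctan2(e[:,1],e[:,0])).round(1))
ta=lambda p:un(p,8,350,220); tb=lambda p:un(p,8,210,195); sa=lambda p:un(p,6,230,135); sb=lambda p:un(p,6,370,205)
rep("dock base",onplane(T,ta([(140,72),(607,143),(560,507),(85,430)]),0.008))
rep("head",onplane(T,ta([(385,205),(507,215),(495,367),(370,350)]),.135))
rep("knob",onplane(T,tb([(270,185),(337,228),(250,368),(180,335)]),.086))
rep("valve",onplane(T,tb([(240,78),(517,235),(345,497),(80,343)]),.04))
rep("head S",onplane(S,sa([(203,92),(262,50),(327,75),(267,108)]),.135))
rep("knob S3",onplane(S,sb([(218,122),(325,68),(353,88)]),.086))
rep("valve S",onplane(S,sb([(70,210),(275,355),(458,250),(210,130)]),.04))
rep("rack",onplane(T,[(322,222),(338,223),(333,262),(318,261)],.018))
rep("jar",onplane(T,[(272.5,135)],.085))
rep("dish",onplane(T,[(400,151)],.016))
E
```

```text
dock base [ 0.5007 -0.1358  0.008 ]
  len [0.1279 0.0985 0.1282 0.0979] ang [-99.3 170.1  80.5 -10.1]
head [ 0.5013 -0.1363  0.135 ]
  len [0.0278 0.0346 0.0284 0.0331] ang [-95.2 173.1  81.8  -7.9]
knob [0.5548 0.1752 0.086 ]
  len [0.0203 0.0406 0.0196 0.0431] ang [-122.8  148.7   64.7  -30.2]
valve [0.5558 0.1768 0.04  ]
  len [0.0862 0.0817 0.0821 0.0814] ang [-119.9  146.9   60.   -30.2]
head S [ 0.5029 -0.1377  0.135 ]
  len [0.0366 0.0298 0.031  0.0248] ang [175.7  76.2 -12.9 -91.9]
knob S3 [0.5515 0.1791 0.086 ]
  len [0.0463 0.0117 0.0469] ang [150.4  56.  -44. ]
valve S [0.5641 0.1747 0.04  ]
  len [0.0814 0.0804 0.0869 0.065 ] ang [  62.   150.1 -107.9  -26.7]
rack [0.5308 0.005  0.018 ]
  len [0.0349 0.0845 0.0322 0.0843] ang [-94.2 171.9  85.8  -6.3]
jar [0.7494 0.1162 0.085 ]
  len [0.] ang [0.]
dish [ 0.7309 -0.1579  0.016 ]
  len [0.] ang [0.]
```

```bash
python3 - <<'E'
from h import *
_,T=cam("top");_,S=cam("scene")
for X in [(.268,-.619,.2446),(.268,-.619,0),(.47,-.46,0),(.4,-.5,0)]: print(X,proj(S,[X]),proj(T,[X]))
print(onplane(S,[(135,177),(187,177),(197,146),(170,146)],0.0))
print(onplane(T,[(505,257),(558,225),(600,295),(552,323)],0.0))
for z in (.1,.2,.25,.3): print(z,onplane(S,[(150,55)],z),onplane(T,[(575,268)],z),onplane(T,[(620,290)],z))
E
python3 -c "
import cv2
s=cv2.imread('pics/scene0.png');cv2.imwrite('pics/sc.png',cv2.resize(s[0:190,90:260],None,fx=3.1,fy=3.1))
t=cv2.imread('pics/top0.png');cv2.imwrite('pics/tc.png',cv2.resize(t[200:400,480:640],None,fx=3,fy=3))"
```

```text
(0.268, -0.619, 0.2446) [[156.14140827  40.13702731]] [[771.38887546 419.99409335]]
(0.268, -0.619, 0) [[171.46335203 124.49306434]] [[631.45451866 367.3329998 ]]
(0.47, -0.46, 0) [[169.22861326 165.34780614]] [[544.09359573 268.53613735]]
(0.4, -0.5, 0) [[174.5886872  150.64076305]] [[566.2460859  301.84534999]]
[[ 0.55089667 -0.49636001  0.        ]
 [ 0.49712429 -0.38378881  0.        ]
 [ 0.35157847 -0.46293708  0.        ]
 [ 0.38348494 -0.52904216  0.        ]]
[[ 0.4952181  -0.37883065  0.        ]
 [ 0.56352459 -0.49817327  0.        ]
 [ 0.41388199 -0.57166189  0.        ]
 [ 0.35667206 -0.46624697  0.        ]]
0.1 [[-0.01419482 -0.92764071  0.1       ]] [[ 0.47454809 -0.46200583  0.1       ]] [[ 0.4335919  -0.54013918  0.1       ]]
0.2 [[ 0.26398228 -0.65483341  0.2       ]] [[ 0.47839303 -0.39867126  0.2       ]] [[ 0.44311323 -0.4659756   0.2       ]]
0.25 [[ 0.40307084 -0.51842976  0.25      ]] [[ 0.4803155  -0.36700397  0.25      ]] [[ 0.44787389 -0.42889381  0.25      ]]
0.3 [[ 0.54215939 -0.38202612  0.3       ]] [[ 0.48223797 -0.33533668  0.3       ]] [[ 0.45263455 -0.39181201  0.3       ]]
```

View pics/sc.png

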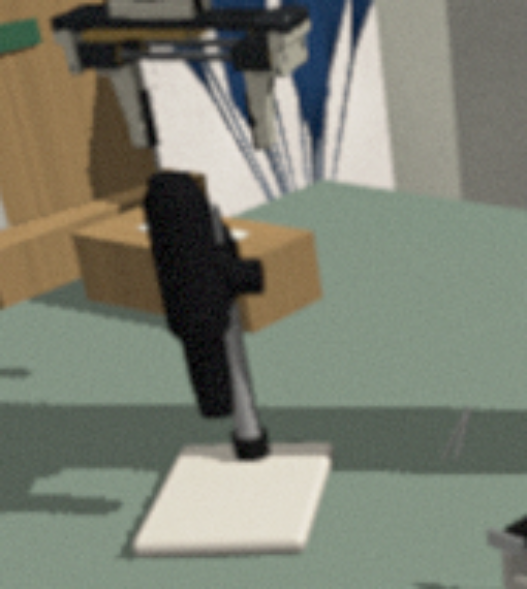

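View pics/tc.png

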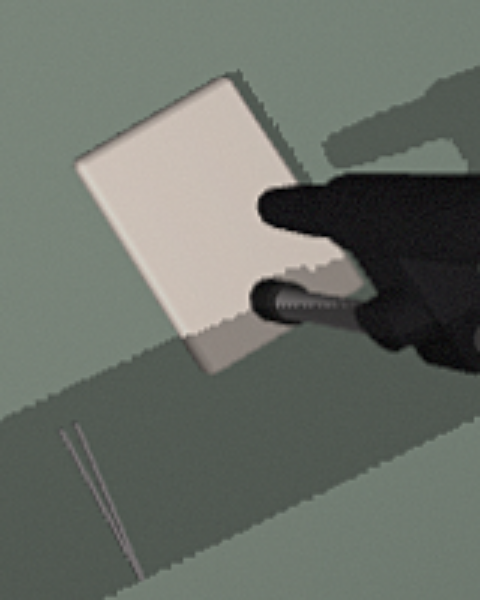

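jog_arm --pt "0 0 -0.03 0 0" --pt "0 0 -0.04 0 0" --pt "0 0 -0.04 0 0" --pt "0 0.0257 0 -0.0241 0" --pt "0 0.0257 0 -0.0241 0" --pt "0 0.0257 0 -0.0241 0" --pt "0 0.0257 0 -0.0241 0" --pt "0 0.0257 0 -0.0241 0" --pt "0 0.0257 0 -0.0241 0" --pt "0 0.0257 0 -0.0241 0" --pt "0 0.0257 0 -0.0241 0" --pt "0 0.0257 0 -0.0241 0" --squeeze 20

```text
time_s: 1.15
tcp_pos: [0.3754, -0.3192, 0.3555]
eef_rot: [-90.0, -0.0, 113.4]
contact_force: [0.3, -0.5, 1.6]
gripper_width: 0.0877
```

jog_arm --pt "0 0.0257 0 -0.0241 0" --pt "0 0.0257 0 -0.0241 0" --pt "0 0.0257 0 -0.0241 0" --pt "0 0.0257 0 -0.0241 0" --pt "0 0.0257 0 -0.0241 0" --pt "0 0.0257 0 -0.0241 0" --pt "0 0.0257 0 -0.0241 0" --pt "0 0.0257 0 -0.0241 0" --pt "0 0.0257 0 -0.0241 0" --pt "0 0.0257 0 -0.0241 0" --pt "0 0.0257 0 -0.0241 0" --pt "0 0.0257 0 -0.0241 0"

```text
time_s: 2.15
tcp_pos: [0.5182, 0.0788, 0.3556]
eef_rot: [-90.0, -0.0, 113.4]
contact_force: [0.4, -1.0, 0.5]
gripper_width: 0.0877
```

jog_arm --pt "0 0.0251 0 -0.0241 0" --pt "0 0.0251 0 -0.0241 0" --pt "0 0.025 0 -0.0242 0" --pt "0 0 0.01 0 -7" --pt "0 0 0.01 0 -7" --pt "0 0 0.01 0 -7" --pt "0 0 0.01 0 -7" --pt "0 0 0.01 0 -7" --pt "0 0 0.01 0 -7" --pt "0 0 0.01 0 -7" --pt "0 0 0.01 0 -7" --pt "0 0 0.01 0 -7"

```text
time_s: 3.15
tcp_pos: [0.5545, 0.1747, 0.2648]
eef_rot: [-90.0, -0.0, 176.8]
contact_force: [-0.8, 0.3, 0.3]
gripper_width: 0.0877
```

jog_arm --pt "0 0 0.01 0 -7" --pt "0 0 0.01 0 -7" --pt "0 0 0.01 0 -7" --pt "0 0 0.01 0 -7" --pt "0 0 0.01 0 -7" --pt "0 0 0.01 0 -7" --pt "0 0 0.01 0 -7" --pt "0 0 0.01 0 -7" --pt "0 0 0.01 0 -7" --pt "0 0 0 0 0" --pt "0 0 0 0 0"

```text
time_s: 4.07
tcp_pos: [0.5544, 0.1746, 0.1751]
eef_rot: [-90.0, -0.1, -120.8]
contact_force: [-0.2, 0.1, 0.2]
gripper_width: 0.0876
```

```bash
cat > snap.py <<'E'
import sys,cv2,pickle
from plant import r
tag=sys.argv[1]
for n in sys.argv[2:]:
    s=r.get_state(); c=r.capture(n); cv2.imwrite(f"pics/{n}{tag}.png",c["image"][:,:,::-1]); pickle.dump((s,c),open(f"{n}{tag}.pkl","wb"))
s=r.get_state()
print({k:s[k].round(4) if hasattr(s[k],'round') else s[k] for k in ("time_s","joints","tcp_pos","eef_rot","contact_force","moment","gripper_width")})
E
python3 snap.py 1 wrist
```

```text
{'time_s': 4.1167, 'joints': array([ 3.67489e+01,  1.49987e+01, -1.69211e+01,  1.31000e-02,
       -5.80969e+01,  2.24221e+01]), 'tcp_pos': array([0.5548, 0.1748, 0.1758]), 'eef_rot': array([-8.999610e+01, -1.970000e-02, -1.208221e+02]), 'contact_force': array([ 0.2489, -0.0017, -0.315 ]), 'moment': array([-0.0637,  0.1266,  0.0521]), 'gripper_width': 0.08745882143334795}
```

View pics/wrist1.png

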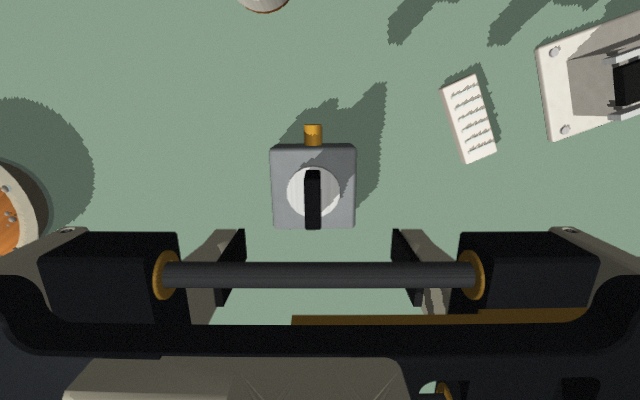

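```bash
cat >> h.py <<'E'
from scipy.spatial.transform import Rotation as Ro
def wcam(tag):
    s,c=cam("wrist",tag); c=dict(c)
    M=np.eye(4);M[:3,:3]=Ro.from_euler("xyz",s["eef_rot"],degrees=True).as_matrix();M[:3,3]=s["tcp_pos"]
    W=np.linalg.inv(M@c["tool_from_camera"]); c["R"]=W[:3,:3];c["t"]=W[:3,3]; return s,c
E
python3 - <<'E'
from h import *
i=cv2.imread("pics/wrist1.png");cv2.imwrite("pics/w1z.png",cv2.resize(i[110:240,255:375],None,fx=5,fy=5,interpolation=cv2.INTER_CUBIC))
E
```

```text
(no output)
```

View pics/w1z.png

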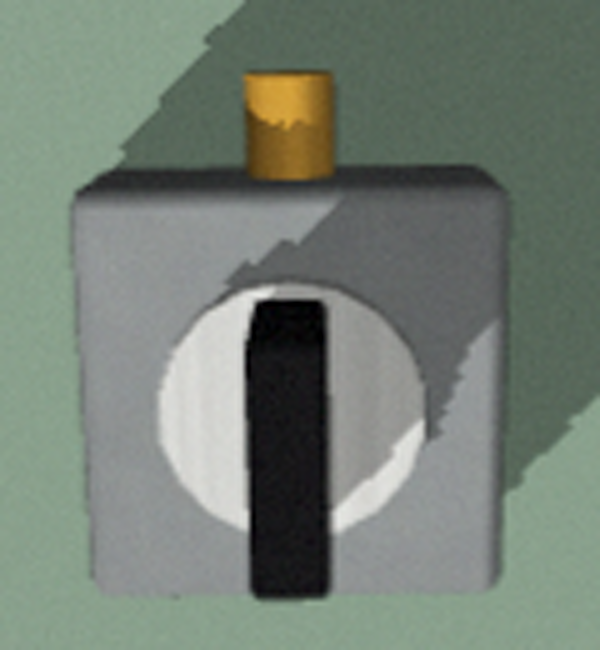

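Run:
```python
from h import *
s,c=wcam("1")
R=Ro.from_euler("xyz",s["eef_rot"],degrees=True).as_matrix()
def rep(n,px,z):
    P=onplane(c,un(px,5,255,110),z);print(n,P.mean(0).round(4),"tool:",((P.mean(0)-s["tcp_pos"])@R).round(4));e=np.roll(P,-1,0)-P;print(np.linalg.norm(e,axis=1).round(4),np.degrees(np.arctan2(e[:,1],e[:,0])).round(1))
rep("knob",[(248,345),(327,345),(330,597),(252,597)],.086)
rep("valve",[(76,195),(506,190),(495,590),(95,592)],.04)
rep("disc",[(160,410),(291,283),(425,410)],.048)
```

```text
knob [0.5573 0.1765 0.086 ] tool: [-0.0033  0.0891  0.0016]
[0.0129 0.0443 0.0134 0.0443] [-120.9  149.9   59.1  -30.8]
valve [0.5575 0.1765 0.04  ] tool: [-0.0034  0.1351  0.0018]
[0.0816 0.0819 0.0824 0.0814] [-120.2  149.7   59.4  -30.8]
disc [0.5648 0.1722 0.048 ] tool: [-0.0034  0.1271  0.0102]
[0.0354 0.0356 0.051 ] [ -76.5 -164.8   59.1]
```

jog_arm --pt "0 -0.003 0.02 0.001 0" --pt "0 0 0.025 0 0" --pt "0 0 0.025 0 0" --pt "0 0 0.02 0 0" --pt "0 0 0.01 0 0" --pt "0 0 0 0 0" --pt "1 0 0 0 0" --pt "1 0 0 0 0" --pt "1 0 0 0 0" --pt "1 0 0 0 0" --pt "1 0 0 0 0" --pt "1 0 0 0 0" --squeeze 20

```text
time_s: 5.12
tcp_pos: [0.5573, 0.1771, 0.0762]
eef_rot: [-90.0, 0.1, -120.6]
contact_force: [-0.7, 0.0, 0.7]
gripper_width: 0.0532
```

```bash
python3 snap.py 2 wrist
```

```text
{'time_s': 5.1667, 'joints': array([ 3.67728e+01,  2.14627e+01, -2.28141e+01,  5.00000e-04,
       -4.56855e+01,  2.26436e+01]), 'tcp_pos': array([0.5572, 0.177 , 0.076 ]), 'eef_rot': array([-8.998510e+01,  3.470000e-02, -1.205832e+02]), 'contact_force': array([-0.0914,  0.0643, -0.2741]), 'moment': array([-0.0474,  0.2028,  0.0596]), 'gripper_width': 0.04896192712290069}
```

View pics/wrist2.png

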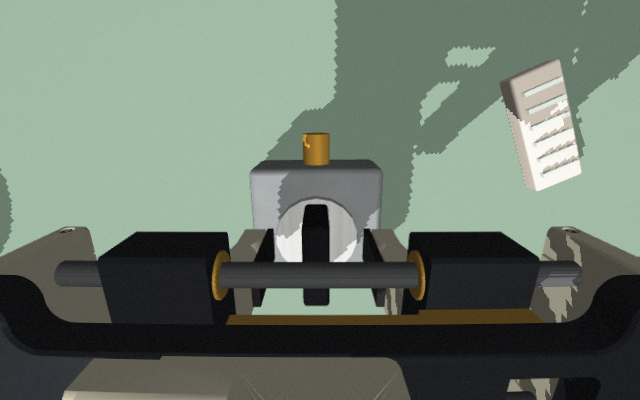

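The fingers are closing evenly around the knob (column 316) and are still about 49 mm apart, so I'll let them finish.

jog_arm --pt "1 0 0 0 0" --pt "1 0 0 0 0" --pt "1 0 0 0 0" --pt "1 0 0 0 0" --pt "1 0 0 0 0" --pt "1 0 0 0 0" --pt "1 0 0 0 0"

```text
time_s: 5.75
tcp_pos: [0.5579, 0.1781, 0.0756]
eef_rot: [-90.0, 0.1, -120.6]
contact_force: [1.5, 5.3, -3.3]
gripper_width: 0.0138
```

```bash
python3 snap.py 3
```

```text
{'time_s': 5.75, 'joints': array([ 3.68079e+01,  2.15240e+01, -2.27663e+01, -2.65000e-02,
       -4.55699e+01,  2.26526e+01]), 'tcp_pos': array([0.5579, 0.1781, 0.0756]), 'eef_rot': array([ -89.9637,    0.1363, -120.5579]), 'contact_force': array([ 1.5497,  5.2674, -3.3496]), 'moment': array([ 1.6892, -0.5927,  0.0293]), 'gripper_width': 0.013837461147976985}
```

jog_arm --pt "1 -0.001 0 0 4" --pt "1 0 0 0 5" --pt "1 0 0 0 5" --pt "1 0 0 0 5" --pt "1 0 0 0 5" --pt "1 0 0 0 5" --pt "1 0 0 0 5" --pt "1 0 0 0 5" --pt "1 0 0 0 5" --pt "1 0 0 0 5" --pt "1 0 0 0 5" --pt "1 0 0 0 0"

```text
time_s: 6.75
tcp_pos: [0.5577, 0.178, 0.0756]
eef_rot: [-90.0, 0.0, -174.8]
contact_force: [-0.1, 3.2, -0.9]
gripper_width: 0.0138
```

```bash
python3 snap.py 4
```

```text
{'time_s': 6.75, 'joints': array([ 3.68262e+01,  2.15631e+01, -2.27177e+01, -8.90000e-03,
       -4.57037e+01, -3.16071e+01]), 'tcp_pos': array([0.5577, 0.178 , 0.0756]), 'eef_rot': array([-9.001360e+01,  9.900000e-03, -1.747871e+02]), 'contact_force': array([-0.0639,  3.2042, -0.9179]), 'moment': array([0.8104, 0.1121, 0.1032]), 'gripper_width': 0.013843002871450124}
```

jog_arm --pt "1 0 0 0 3" --pt "1 0 0 0 3" --pt "1 0 0 0 2" --pt "1 0 0 0 0" --pt "1 0 0 0 0"

```text
time_s: 7.17
tcp_pos: [0.5576, 0.178, 0.0756]
eef_rot: [-90.0, 0.0, 177.6]
contact_force: [-1.0, 3.2, -1.3]
gripper_width: 0.0138
```

```bash
python3 snap.py 5
```

```text
{'time_s': 7.1667, 'joints': array([ 3.68253e+01,  2.15604e+01, -2.27208e+01, -1.24000e-02,
       -4.57020e+01, -3.92047e+01]), 'tcp_pos': array([0.5576, 0.178 , 0.0756]), 'eef_rot': array([-9.00175e+01,  7.50000e-03,  1.77612e+02]), 'contact_force': array([-1.0261,  3.2381, -1.3152]), 'moment': array([1.0753, 0.248 , 0.1586]), 'gripper_width': 0.013794941441801609}
```

jog_arm --pt "1 0 0 0 2" --pt "1 0 0 0 1" --pt "1 0 0 0 1" --pt "1 0 0 0 0" --pt "1 0 0 0 0"

```text
time_s: 7.58
tcp_pos: [0.5576, 0.1779, 0.0756]
eef_rot: [-90.0, 0.0, 173.5]
contact_force: [0.6, 2.5, -1.0]
gripper_width: 0.0146
```

```bash
python3 snap.py 6
```

```text
{'time_s': 7.5833, 'joints': array([ 3.68200e+01,  2.15573e+01, -2.27264e+01,  4.30000e-03,
       -4.57098e+01, -4.33140e+01]), 'tcp_pos': array([0.5576, 0.1779, 0.0756]), 'eef_rot': array([-9.000230e+01,  6.900000e-03,  1.735089e+02]), 'contact_force': array([ 0.6135,  2.4945, -0.9932]), 'moment': array([1.0975, 0.2728, 0.5516]), 'gripper_width': 0.014556029861903453}
```

jog_arm --pt "0 0 0 0 0" --pt "0 0 0 0 0" --pt "0 0 0 0 0" --pt "0 0 0 0 0" --pt "0 0 0 0 0" --pt "0 0 0 0 0" --pt "0 0 0 0 0" --pt "0 0 0 0 0" --pt "0 0 0 0 0" --pt "0 0 0 0 0" --pt "0 0 0 0 0" --pt "0 0 0 0 0"

```text
time_s: 8.58
tcp_pos: [0.5576, 0.1777, 0.0756]
eef_rot: [-90.0, -0.0, 173.4]
contact_force: [0.7, 0.3, 0.5]
gripper_width: 0.086
```

```bash
python3 snap.py 7 wrist
```

```text
{'time_s': 8.6333, 'joints': array([ 3.68120e+01,  2.15585e+01, -2.27287e+01,  8.00000e-04,
       -4.57154e+01, -4.33906e+01]), 'tcp_pos': array([0.5576, 0.1777, 0.0756]), 'eef_rot': array([-8.99978e+01, -1.50000e-03,  1.73422e+02]), 'contact_force': array([ 1.2586, -0.1251, -0.5152]), 'moment': array([ 0.0552,  0.0866, -0.0146]), 'gripper_width': 0.08666354800493684}
```

View pics/wrist7.png

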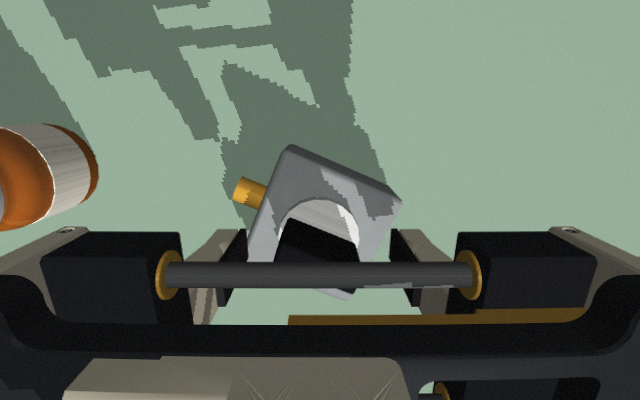

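jog_arm --pt "0 0 -0.02 0 0" --pt "0 0 -0.04 0 0" --pt "0 0 -0.04 0 0" --pt "0 0.002 -0.03 0.035 0" --pt "0 0.002 -0.01 0.035 0" --pt "0 0.002 0 0.035 0" --pt "0 0.002 0 0.035 0" --pt "0 0.002 0 0.035 0" --pt "0 0.002 0 0.035 0" --pt "0 0.002 0 0.035 0" --pt "0 0.002 0 0.035 0" --pt "0 0.003 0 0.039 3.2"

```text
time_s: 9.63
tcp_pos: [0.5023, -0.1349, 0.213]
eef_rot: [-90.0, 0.0, 170.3]
contact_force: [0.4, 0.2, 0.4]
gripper_width: 0.0879
```

jog_arm --pt "0 0 0 0 0" --pt "0 0 0 0 0"

```text
time_s: 9.8
tcp_pos: [0.502, -0.1355, 0.2127]
eef_rot: [-90.0, -0.0, 170.0]
contact_force: [0.1, -0.5, 0.2]
gripper_width: 0.0878
```

```bash
python3 snap.py 8 wrist top; python3 -c "
import cv2
i=cv2.imread('pics/wrist8.png');cv2.imwrite('pics/w8z.png',cv2.resize(i[40:260,200:420],None,fx=2.7,fy=2.7,interpolation=cv2.INTER_CUBIC))"
```

```text
{'time_s': 9.9, 'joints': array([ 6.74700e+00,  7.39450e+00, -2.14468e+01, -7.70000e-03,
       -6.11453e+01, -1.65435e+01]), 'tcp_pos': array([ 0.5028, -0.1336,  0.2127]), 'eef_rot': array([-9.001030e+01,  1.090000e-02,  1.701998e+02]), 'contact_force': array([ 0.174 ,  1.0377, -0.7407]), 'moment': array([0.0506, 0.0625, 0.0111]), 'gripper_width': 0.08756580041060147}
```

View pics/top8.png

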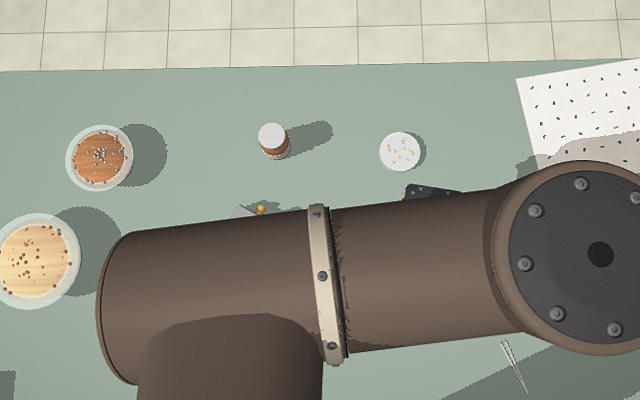

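View pics/w8z.png

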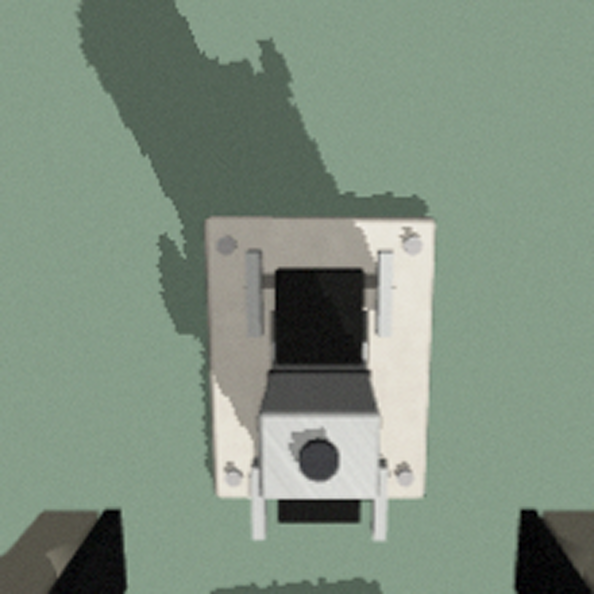

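Run:
```python
from h import *
s,c=wcam("8")
R=Ro.from_euler("xyz",s["eef_rot"],degrees=True).as_matrix()
def rep(n,px,z):
    P=onplane(c,un(px,2.7,200,40),z);print(n,P.mean(0).round(4),"tool:",((P.mean(0)-s["tcp_pos"])@R).round(4));e=np.roll(P,-1,0)-P;print(np.linalg.norm(e,axis=1).round(4),np.degrees(np.arctan2(e[:,1],e[:,0])).round(1))
rep("head",[(262,414),(381,414),(387,498),(257,498)],.135)
rep("base",[(207,218),(434,219),(424,496),(217,496)],.006)
```

```text
head [ 0.5009 -0.1382  0.135 ] tool: [0.0007 0.0777 0.0029]
[0.0346 0.0264 0.039  0.0263] [ 169.9   85.2  -10.1 -104.5]
base [ 0.5011 -0.1377  0.006 ] tool: [0.0005 0.2067 0.0023]
[0.098  0.1285 0.099  0.1289] [ 169.7   80.2  -10.1 -100.3]
```

jog_arm --pt "0 0.0005 0.015 0.003 0" --pt "0 0 0.025 0 0" --pt "0 0 0.025 0 0" --pt "0 0 0.02 0 0" --pt "0 0 0.015 0 0" --pt "0 0 0.003 0 0" --pt "1 0 0 0 0" --pt "1 0 0 0 0" --pt "1 0 0 0 0" --pt "1 0 0 0 0" --pt "1 0 0 0 0" --pt "1 0 0 0 0" --squeeze 15

```text
time_s: 10.9
tcp_pos: [0.502, -0.1365, 0.1103]
eef_rot: [-90.0, 0.1, 170.2]
contact_force: [-0.2, -0.1, 0.2]
gripper_width: 0.0528
```

jog_arm --pt "1 0 0 0 0" --pt "1 0 0 0 0" --pt "1 0 0 0 0" --pt "1 0 0 0 0"

```text
time_s: 11.23
tcp_pos: [0.5018, -0.1366, 0.1098]
eef_rot: [-90.0, 0.0, 170.2]
contact_force: [-0.6, -0.7, 1.6]
gripper_width: 0.0359
```

```bash
python3 snap.py 9 wrist scene
```

```text
{'time_s': 11.3333, 'joints': array([ 6.42260e+00,  1.37147e+01, -2.89885e+01,  8.60000e-03,
       -4.72947e+01, -1.62053e+01]), 'tcp_pos': array([ 0.5018, -0.1366,  0.1098]), 'eef_rot': array([-8.999450e+01,  3.800000e-03,  1.702232e+02]), 'contact_force': array([-0.3115,  0.4607,  2.579 ]), 'moment': array([ 0.0391,  0.4721, -0.0174]), 'gripper_width': 0.035487183789171095}
```

View pics/wrist9.png

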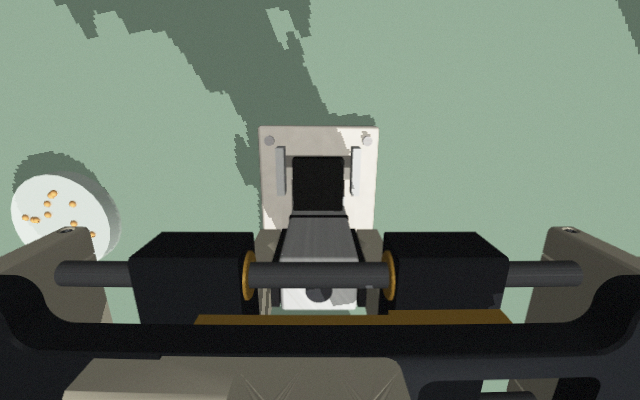

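View pics/scene9.png

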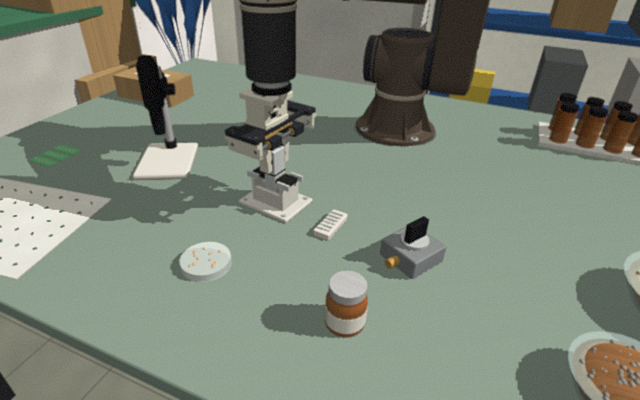

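jog_arm --pt "1 0 0 0.003 0" --pt "1 0 0 0.003 0" --pt "1 0 0.0005 0.003 0" --pt "1 0 0.0005 0.003 0" --pt "1 0 0.0005 0.003 0" --pt "1 0 0 0 0" --pt "1 0 0 0 0"

```text
time_s: 11.92
tcp_pos: [0.4998, -0.1508, 0.1085]
eef_rot: [-90.1, 0.1, 170.2]
contact_force: [0.3, 5.0, 4.0]
gripper_width: 0.0359
```

```bash
python3 snap.py 10 wrist scene; python3 -c "
import cv2
i=cv2.imread('pics/wrist10.png')[100:330,230:420];j=cv2.imread('pics/scene10.png')[110:225,225:325]
cv2.imwrite('pics/w10z.png',cv2.resize(i,None,fx=2.5,fy=2.5));cv2.imwrite('pics/s10z.png',cv2.resize(j,None,fx=5,fy=5,interpolation=2))"
```

```text
{'time_s': 12.0167, 'joints': array([  4.7392,  13.9604, -28.8443,  -0.052 , -47.1112, -14.4801]), 'tcp_pos': array([ 0.4998, -0.1508,  0.1084]), 'eef_rot': array([-9.005800e+01,  7.180000e-02,  1.702237e+02]), 'contact_force': array([-0.3135,  4.3671,  3.6225]), 'moment': array([ 2.175 ,  0.0372, -0.0211]), 'gripper_width': 0.036384467032122045}
```

View pics/w10z.png

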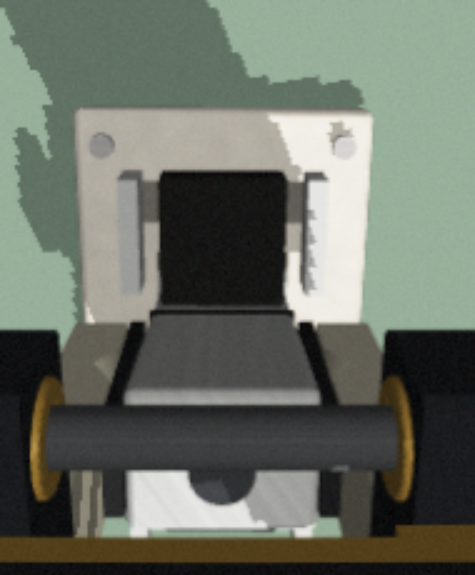

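View pics/s10z.png

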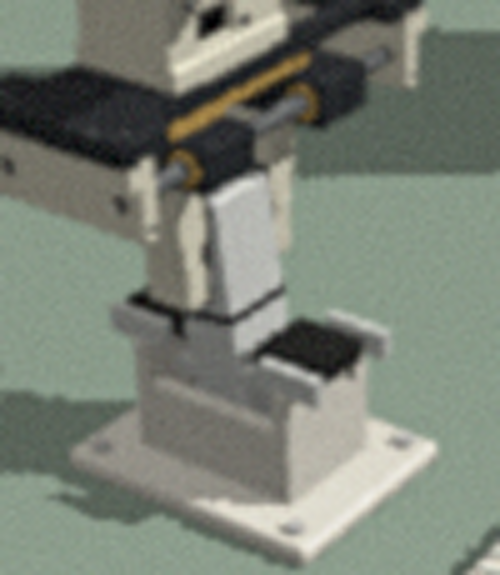

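jog_arm --pt "1 0 0.0003 0.0015 0" --pt "1 0 0.0003 0.0015 0" --pt "1 0 0 0.001 0" --pt "1 0 0 0 0" --pt "1 0 0 0 0"

```text
time_s: 12.43
tcp_pos: [0.4993, -0.1544, 0.1078]
eef_rot: [-90.1, 0.1, 170.2]
contact_force: [0.1, 7.3, 3.5]
gripper_width: 0.036
```

```bash
python3 snap.py 11
```

```text
{'time_s': 12.4333, 'joints': array([  4.3034,  14.0462, -28.8124,  -0.0815, -47.039 , -14.0235]), 'tcp_pos': array([ 0.4993, -0.1544,  0.1078]), 'eef_rot': array([-9.008270e+01,  8.480000e-02,  1.702244e+02]), 'contact_force': array([0.1118, 7.2696, 3.5074]), 'moment': array([ 2.8967,  0.0479, -0.0534]), 'gripper_width': 0.03599749255178343}
```

jog_arm --pt "1 0 -0.0006 -0.003 0" --pt "1 0 -0.0006 -0.003 0" --pt "1 0 -0.0004 -0.003 0" --pt "1 0 -0.0003 -0.003 0" --pt "1 0 -0.0002 -0.003 0" --pt "1 0 0 -0.003 0" --pt "1 0 0 -0.003 0" --pt "1 0 0.0001 -0.003 0" --pt "1 0 0.0002 -0.003 0" --pt "1 0 0.0003 -0.003 0" --pt "1 0 0.0004 -0.003 0" --pt "1 0 0 0 0"

```text
time_s: 13.43
tcp_pos: [0.5038, -0.1228, 0.1088]
eef_rot: [-89.9, -0.0, 170.2]
contact_force: [-1.8, -6.0, 2.4]
gripper_width: 0.0356
```

```bash
python3 snap.py 12
```

```text
{'time_s': 13.4333, 'joints': array([  8.0385,  13.6874, -29.2242,   0.0533, -47.1388, -17.8332]), 'tcp_pos': array([ 0.5038, -0.1228,  0.1088]), 'eef_rot': array([-8.994740e+01, -3.600000e-02,  1.702415e+02]), 'contact_force': array([-1.7586, -5.9933,  2.4178]), 'moment': array([-2.2439,  0.3747, -0.0444]), 'gripper_width': 0.03558652251059005}
```

jog_arm --pt "1 0 0.0005 -0.0015 0" --pt "1 0 0.0005 -0.0015 0" --pt "1 0 0 -0.001 0" --pt "1 0 0 0 0" --pt "1 0 0 0 0"

```text
time_s: 13.85
tcp_pos: [0.5044, -0.1193, 0.1079]
eef_rot: [-89.9, -0.0, 170.2]
contact_force: [-2.0, -7.0, 4.8]
gripper_width: 0.0358
```

```bash
python3 snap.py 13 wrist scene; python3 -c "
import cv2
i=cv2.imread('pics/wrist13.png')[100:330,230:420];j=cv2.imread('pics/scene13.png')[110:225,225:325]
cv2.imwrite('pics/w13z.png',cv2.resize(i,None,fx=2.5,fy=2.5));cv2.imwrite('pics/s13z.png',cv2.resize(j,None,fx=5,fy=5,interpolation=2))"
```

```text
{'time_s': 13.95, 'joints': array([  8.4464,  13.7329, -29.3171,   0.0669, -47.0068, -18.262 ]), 'tcp_pos': array([ 0.5044, -0.1193,  0.1079]), 'eef_rot': array([-8.99358e+01, -3.87000e-02,  1.70230e+02]), 'contact_force': array([-1.3089, -7.4968,  3.5373]), 'moment': array([-2.8379,  0.5744, -0.0254]), 'gripper_width': 0.03621199510438984}
```

View pics/w13z.png

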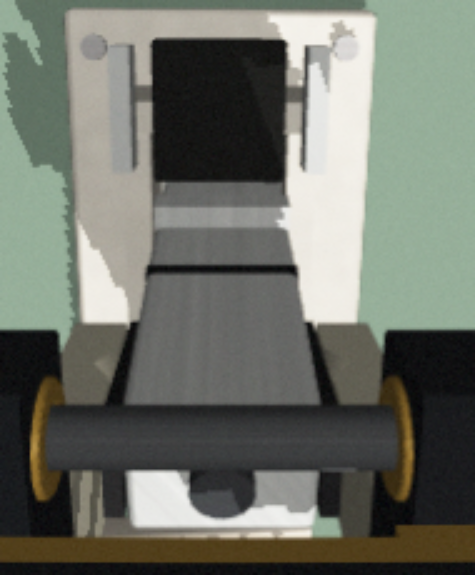

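View pics/s13z.png

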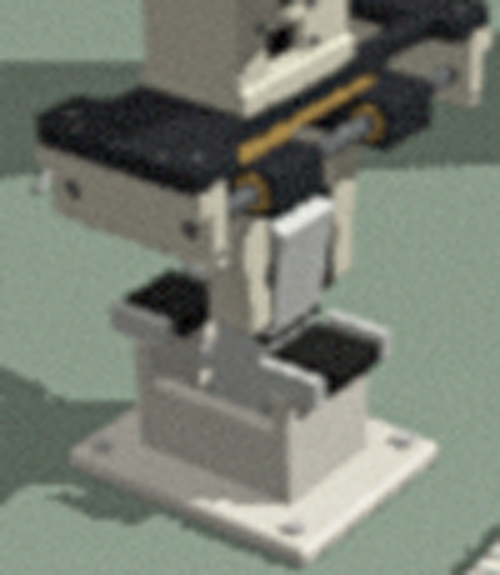

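jog_arm --pt "1 0 -0.0006 0.003 0" --pt "1 0 -0.0005 0.003 0" --pt "1 0 -0.0004 0.003 0" --pt "1 0 -0.0002 0.003 0" --pt "1 0 -0.0002 0.003 0" --pt "1 0 -0.0001 0.003 0" --pt "1 0 0 0 0" --pt "1 0 0 0 0"

```text
time_s: 14.62
tcp_pos: [0.5019, -0.1367, 0.1097]
eef_rot: [-90.0, 0.0, 170.2]
contact_force: [1.0, 1.9, -0.5]
gripper_width: 0.0359
```

```bash
python3 snap.py 14 wrist scene; python3 -c "
import cv2
i=cv2.imread('pics/wrist14.png')[100:330,230:420];j=cv2.imread('pics/scene14.png')[110:225,225:325]
cv2.imwrite('pics/w14z.png',cv2.resize(i,None,fx=2.5,fy=2.5));cv2.imwrite('pics/s14z.png',cv2.resize(j,None,fx=5,fy=5,interpolation=2))"
```

```text
{'time_s': 14.7167, 'joints': array([ 6.41490e+00,  1.37398e+01, -2.90023e+01,  1.77000e-02,
       -4.72543e+01, -1.62083e+01]), 'tcp_pos': array([ 0.5018, -0.1367,  0.1095]), 'eef_rot': array([-8.998850e+01,  7.000000e-03,  1.702186e+02]), 'contact_force': array([ 0.5668,  1.451 , -1.138 ]), 'moment': array([ 0.6847, -0.4562, -0.0122]), 'gripper_width': 0.036133823074412784}
```

View pics/w14z.png

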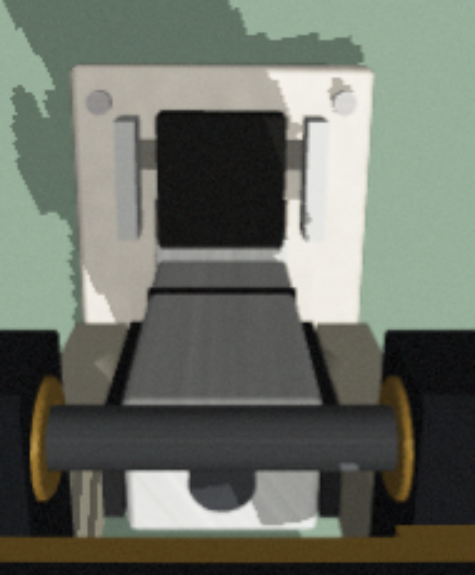

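View pics/s14z.png

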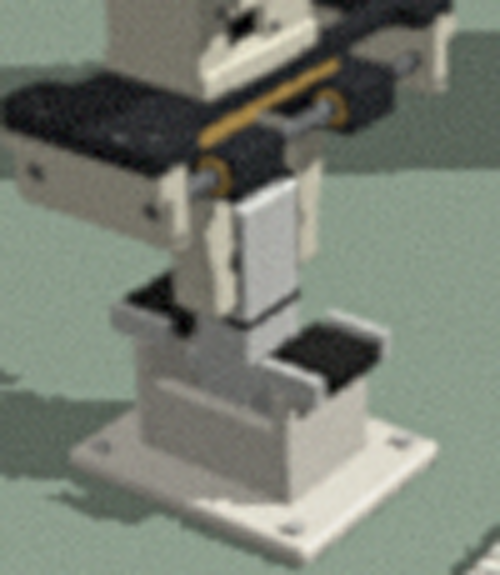

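Run:
```python
from h import *
for t in ("8","9","14"):
    s,c=wcam(t); g=cv2.imread(f"pics/wrist{t}.png").astype(int).sum(2)
    print(t); col=g[:,312:324].mean(1) if t!="8" else g[:,312:324].mean(1)
    d=np.diff(col); rows=[(i,int(d[i])) for i in range(60,240) if abs(d[i])>45]
    for i,v in rows:
        P=onplane(c,[(318,i+.5)],.074)[0]-[.501,-.138,0]; print(i,v,"y_dock",round(float(P[:2]@[np.sin(np.radians(10)),np.cos(np.radians(10))]),4))
```

```text
8
119 45 y_dock -0.0674
120 128 y_dock -0.0664
138 -229 y_dock -0.0498
139 -167 y_dock -0.0489
174 99 y_dock -0.0148
176 -112 y_dock -0.0128
177 95 y_dock -0.0117
191 62 y_dock 0.0026
192 138 y_dock 0.0037
193 120 y_dock 0.0047
194 79 y_dock 0.0058
198 -102 y_dock 0.01
201 -78 y_dock 0.0132
202 -158 y_dock 0.0142
203 -46 y_dock 0.0153
215 62 y_dock 0.0283
216 118 y_dock 0.0294
217 176 y_dock 0.0305
218 59 y_dock 0.0316
223 -73 y_dock 0.0371
224 -481 y_dock 0.0383
232 113 y_dock 0.0473
233 231 y_dock 0.0484
9
125 114 y_dock -0.0682
126 78 y_dock -0.0676
154 -119 y_dock -0.051
155 -185 y_dock -0.0504
156 -159 y_dock -0.0498
209 50 y_dock -0.0155
210 145 y_dock -0.0149
214 -165 y_dock -0.0121
216 90 y_dock -0.0107
217 125 y_dock -0.01
14
125 118 y_dock -0.0684
126 95 y_dock -0.0678
143 -252 y_dock -0.0578
144 -195 y_dock -0.0572
197 46 y_dock -0.0238
198 189 y_dock -0.0231
199 175 y_dock -0.0225
203 -105 y_dock -0.0198
204 -86 y_dock -0.0191
214 -163 y_dock -0.0123
216 89 y_dock -0.0109
217 133 y_dock -0.0102
```

jog_arm --pt "1 0 0 0 0" --pt "1 0 -0.003 0 0" --pt "1 0 -0.003 0 0" --pt "1 0 -0.003 0 0" --pt "1 0 -0.003 0 0" --pt "1 0 0 0 0" --squeeze 25

```text
time_s: 15.22
tcp_pos: [0.5019, -0.1366, 0.1223]
eef_rot: [-90.0, 0.0, 170.2]
contact_force: [0.9, 0.3, -3.2]
gripper_width: 0.0359
```

```bash
python3 snap.py 15 wrist scene; python3 -c "
import cv2
i=cv2.imread('pics/wrist15.png')[100:330,230:420];j=cv2.imread('pics/scene15.png')[100:225,225:325]
cv2.imwrite('pics/w15z.png',cv2.resize(i,None,fx=2.5,fy=2.5));cv2.imwrite('pics/s15z.png',cv2.resize(j,None,fx=4.7,fy=4.7,interpolation=2))"
```

```text
{'time_s': 15.3167, 'joints': array([ 6.42520e+00,  1.28324e+01, -2.82234e+01,  8.00000e-04,
       -4.89266e+01, -1.62052e+01]), 'tcp_pos': array([ 0.5017, -0.1365,  0.1218]), 'eef_rot': array([-9.000440e+01,  1.710000e-02,  1.702206e+02]), 'contact_force': array([-0.3158,  0.9715, -2.9485]), 'moment': array([-0.0048,  0.0837, -0.0498]), 'gripper_width': 0.03571460662894999}
```

View pics/s15z.png

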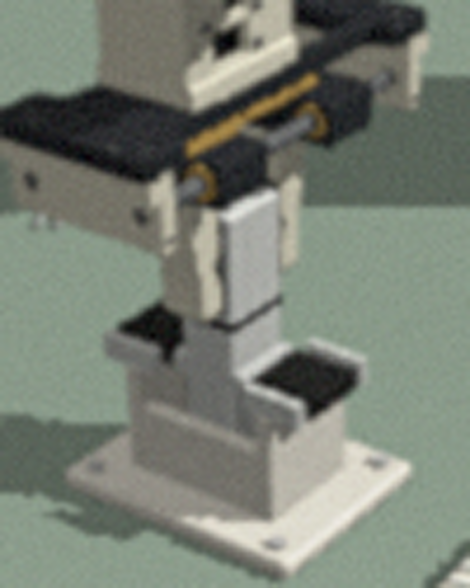

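jog_arm --pt "1 0 -0.005 0 0" --pt "1 0 -0.008 0 0" --pt "1 0 -0.01 0 0" --pt "1 0 -0.01 0 0" --pt "1 0 -0.01 0 0" --pt "1 0 -0.01 0 0" --pt "1 0 -0.01 0 0" --pt "1 0 -0.01 0 0" --pt "1 0 -0.006 0 0" --pt "1 0 -0.003 0 0" --pt "1 0 0 0 0" --pt "1 0 0 0 0"

```text
time_s: 16.32
tcp_pos: [0.5016, -0.1364, 0.2034]
eef_rot: [-90.0, -0.0, 170.2]
contact_force: [0.6, -0.4, -2.9]
gripper_width: 0.036
```

```bash
python3 snap.py 16 wrist scene; python3 -c "
import cv2
i=cv2.imread('pics/wrist16.png')[100:330,230:420];j=cv2.imread('pics/scene16.png')[60:225,205:345]
cv2.imwrite('pics/w16z.png',cv2.resize(i,None,fx=2.5,fy=2.5));cv2.imwrite('pics/s16z.png',cv2.resize(j,None,fx=3.6,fy=3.6,interpolation=2))"
```

```text
{'time_s': 16.4167, 'joints': array([ 6.42700e+00,  7.87110e+00, -2.22503e+01, -1.17000e-02,
       -5.99468e+01, -1.62051e+01]), 'tcp_pos': array([ 0.5014, -0.1365,  0.203 ]), 'eef_rot': array([-8.99907e+01, -6.83000e-02,  1.70216e+02]), 'contact_force': array([ 0.4924,  0.2631, -3.1655]), 'moment': array([0.0463, 0.0799, 0.0033]), 'gripper_width': 0.03590516645744091}
```

View pics/s16z.png

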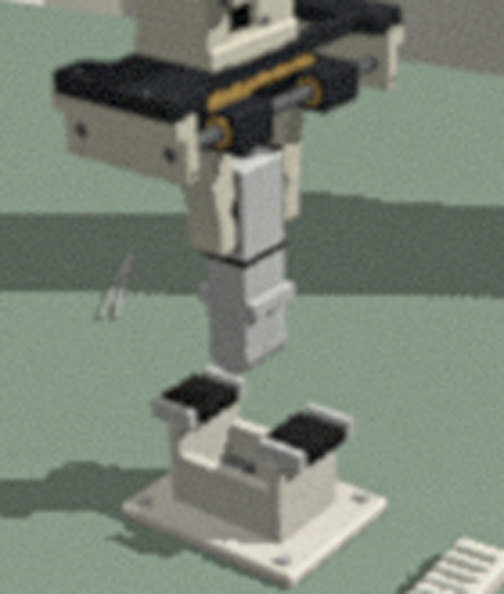

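View pics/w16z.png

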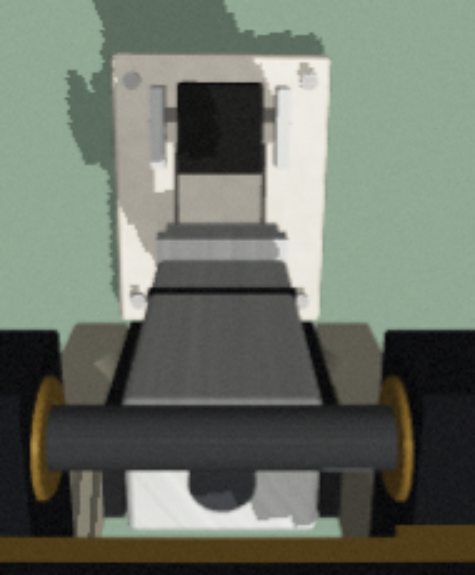

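View pics/scene16.png

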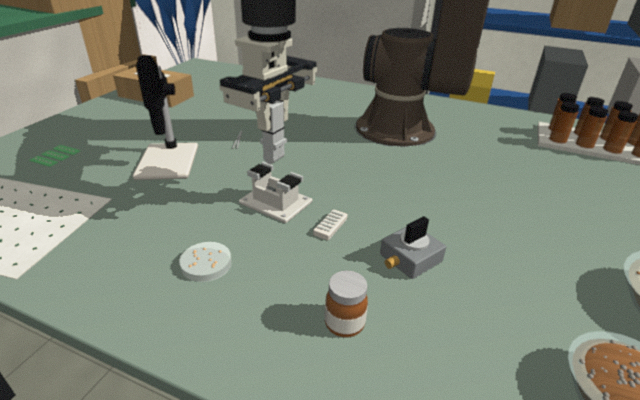

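Run:
```python
from h import *
s,c=cam("scene","16")
P=onplane(c,un([(240,387),(198,408),(308,413),(268,438)],3.6,205,60),.074)-[.501,-.138,0]
print((P[:,:2]@[np.sin(np.radians(10)),np.cos(np.radians(10))]).round(4))
a,b=cam("scene","0")[1]["image"].astype(int),c["image"].astype(int)
d=np.abs(a-b).sum(2)
for n,(x0,y0,x1,y1) in dict(jar=(325,270,370,337),dish=(178,240,233,282),rack=(312,208,350,240),valve=(380,215,446,276)).items():print(n,(d[y0:y1,x0:x1]>120).sum(), d[y0:y1,x0:x1].size)
# tilt: stripe rows in wrist views 9 vs 16
for t in ("9","16"):
    g=cv2.imread(f"pics/wrist{t}.png").astype(int).sum(2)[205:260,300:340].mean(1);print(t,205+np.argmin(g[:25]),g[3:22].round().astype(int))
```

```text
[-0.0236 -0.028   0.0281  0.0263]
jar 0 3015
dish 0 2310
rack 0 1216
valve 0 4026
9 216 [ 61  63 109 252 261 263 238  70  39 132 261 264 263 264 262 263 263 262
 260]
16 216 [254 254 255 254 256 253 227  69  40 126 255 256 253 255 256 254 254 256
 252]
```

```bash
python3 snap.py 17; python3 -c "
from plant import r
print(r.close_job())"
```

```text
{'time_s': 16.4167, 'joints': array([ 6.42700e+00,  7.87110e+00, -2.22503e+01, -1.17000e-02,
       -5.99468e+01, -1.62051e+01]), 'tcp_pos': array([ 0.5014, -0.1365,  0.203 ]), 'eef_rot': array([-8.99907e+01, -6.83000e-02,  1.70216e+02]), 'contact_force': array([ 0.4924,  0.2631, -3.1655]), 'moment': array([0.0463, 0.0799, 0.0033]), 'gripper_width': 0.03590516645744091}
the job is handed in; nothing more can be done
None
```

The seed-planting head is vented and out of the dock. I handed the job in at 16.4 s with the gripper holding the head still and upright, its foot about 3 cm above the pads.

- **Venting:** I turned the knob clockwise about 66° in the gripper. The moment jumped from 0.16 to 0.55 N m, which I took as the stop. After I let go, the knob sprang back, and the picture shows it at its starting angle.
- **Freeing the head:** I gripped it across its 36 mm faces and rocked it about 18 mm (0.2 rad) each way. It then lifted out with only its weight (about 3 N) on the wrist.
- **Pads:** The wrist camera puts `pad_minus` about 7.5 mm back. `pad_plus` I only checked roughly in the scene picture. That reading came out at 11–14 mm, more than the 8 mm stop allows, so it only shows that the pad is well back.
- **Final checks:** The band on the head sits at the same picture row in the wrist camera as when it was docked, so it is upright. The scene picture shows the jar, dish, rack and valve unchanged from the start. No check failed.

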